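# Shift the gearbox lever through its gate to the cross

## Robot

A 6-joint arm with a two-finger parallel gripper is mounted at the origin on the work surface. World frame = base frame: x ahead of the robot, y to its left, z up, the work surface at z = 0. Lengths are in m, angles in rad, forces in N, time in s.
With the tool pointing down it reaches from about 0.25 to 0.775 m from the base axis. Payload 4 kg.
Tool frame: the origin (TCP) lies midway between the tips of the shut fingers; the grasp point (between the pads) lies 19 mm behind it; y points along the fingers, x is the direction in which the jaws open and shut, and the axes are right-handed (so a half turn about y gives the same grasp; the last joint's range is limited). The gripper opens to 94 mm and grips with 3 to 60 N. Pads are 16 mm wide; open, the fingers measure 119 mm over their backs; the gripper's body (75 mm by 177 mm) begins 78 mm behind the grasp point.
Start: joints at [1.062, 0.087, 1.371, -0, 1.684, -0.103], TCP at [0.217, 0.505, 0.206] pointing down, gripper open.
Joint ranges: [-3.1, 3.1], [-0.76, 2.03], [0.27, 2.55], [-1.08, 4.22], [0.17, 2.65], [-2.57, 2.57]. Speed limits (rad/s): [2.79, 2.79, 3.14, 3.14, 3.14, 3.14].

## Interface

Orientations are given as [roll, pitch, yaw] about the fixed x, y, z axes, in that order (R = Rz(yaw) Ry(pitch) Rx(roll)).
In Python, from bench import robot gives the robot as it stands.
- The arm moves only by the shell command python3 -m creep 'ROWS'. ROWS is JSON, a list of rows, each a list of 7 numbers: the shift along the tool's x, y, z in mm, then the turn, a rotation vector about the tool's x, y, z in degrees, then the closure in counts, from 0 (fully open) to 255 (shut). A call has 1 to 5 rows; each row is the pose to reach, as a shift and turn from the pose commanded when the call began, along the tool's axes at that moment; what a row does not reach only later rows make up. A row lasts 1/8 s, in which the tool goes at most 62.5 mm and 10.7 degrees, less where a joint would pass 70% of its speed; a pose out of reach is approached as far as the arm can. A call with a gripper value outside its range is refused whole. The fingers move at their own pace and stop on an object; the grip force is fixed at half the most. Time passes only in rows, so rows that repeat a pose let the fingers close. It gives the time, the measured TCP pose, the force and the opening at its end, in the units of the state.
- robot.get_obs(): the state, without advancing time (a new reading comes with each control period).
- robot.snapshot(name): name is "side" or "top" or "wrist"; returns a dict with "color" (480x640x3 uint8, blue, green, red), "fx", "fy", "cx", "cy" (pixels), "world_from_camera" (4x4, takes a point from camera to world coordinates); the wrist camera has in their place "mount" (4x4, takes a point from camera to tool coordinates, whose origin is the TCP and whose axes are the tool frame's). Camera axes: x right, y down, z forward; pixel columns grow to the right and rows downward; lengths in m; the calibration is good to about 2 mm. The wrist camera is an equidistant fisheye: a pixel r from the principal point sees the ray r / f radians off the axis. A picture is of the moment at which its call begins: read the wrist's pose just before it. There is no depth.
- robot.close_job(): hands the job in, once; it reports no verdict.
Trained networks look in the newest picture that a camera, given by its name, has taken for a name from the list of things; names that differ only in an ending like _2 or _b are one class to them, and where a whole thing is asked for, a point or a joint stands for the part that bears it (a point fixed in the world has none). Each returns a list of dicts, best first, with "p" (0 to 1); they miss things now and then, are a little off and sometimes report something else, mostly with a low value. They report only what shows in the picture. A call takes as long as a camera call.
- robot.spot_in(name, camera): "point" ([x, y, z] in m, in world coordinates, good to about 4 mm: the middle of the surface that is visible of it).
- robot.landmark_of(name, camera): "point" ([x, y, z] in m, in world coordinates, good to about 4 mm: a listed point, or the origin of a listed thing).
The state is a dict: "time": time; "joint_positions": joint angles; "qvel": joint speeds; "joint_torque": joint torques, N m; "tool_pos": TCP position; "ee_rot": TCP orientation; "wrist_force": force on the tool from outside, world axes, zero at the start; "wrist_torque": the same for the moment, N m; "width": finger opening in m.
Only numpy, scipy, OpenCV 4.12 (cv2) and the standard library are available. Lean on these libraries where they do the work, as an engineer would, in place of code of your own. Each camera call takes 0.05 s, during which the arm holds its last target.

## Task

On the green gearbox, shift the gear lever into the slot marked with the raised cross: push it out of the slot it stands in, along the neutral channel, and fully home in the cross's slot, and leave it there. Only push it with the outside of the fingers, without gripping it between them and without forcing it; leave the other things on the bench and on the gearbox where they are.

Things in the scene. Friction and masses are not known exactly. Their poses are not given: they have to be found in the camera images.
- gearbox: green box bolted to the bench, 240 (x) x 340 (y) x 120 mm high, with a bare steel cover 5 mm thick in which the shift gate is cut. Origin: centre of its underside, on the bench; z up, x away from the robot at yaw 0, y left: the axes meant by all entries here. A shaft with an 84 mm pulley sticks out of its -y side to y = -210 mm
- gate_center (a point): gate centre, on top of the cover, 120 mm above the bench, at the middle of the neutral channel. Three slots (rails) run along x at y = +40, 0 and -40 mm, 16 mm wide, from x = -44 to +44 mm, joined by the neutral channel along y at x = 0, 16 mm wide: six slot ends. The tongues between the rails are 24 mm wide with round noses towards neutral
- lever_cross (a joint): lean of the gear lever across the rails, rad: positive leans to the gearbox's +y. About +0.355 is the +y rail, 0 the centre rail, -0.355 the -y rail; stops at +-0.362. Moves only in neutral; stays where it is left. The lever always starts on the +y rail, anywhere along it
- lever_fore (a joint): lean of the gear lever along the rails, rad: 0 = neutral, positive leans to the gearbox's +x (the far slots), negative to -x (the slots nearer the robot). Stops at +-0.315 are fully home. Stays where it is left by friction; 2 N at the grip starts either joint, 4 N moves it at 60 mm/s
- lever_grip (a point): middle of the lever's grip, 160 mm up the lever from its pivot, which lies 10 mm above the bench at the gearbox's centre. The lever is a 10 mm steel rod with a black round-ended grip 24 mm in diameter, 125 to 192 mm from the pivot: 135 to 202 mm above the bench when upright, its top at about 182 mm when leaned into a corner. z runs up the lever
- lever_neck (a point): point on the lever's axis 110 mm above the pivot, where the rod passes the gate (level with the top of the cover when upright)
- badge_cross: raised brass plus-shaped badge, 36 x 36 mm, 3 mm thick; origin: centre of its underside, axes as the gearbox's. It lies just beyond the slot end it marks, in line with it, 68 mm (+ or -) along x from neutral: at either end of the centre or the -y rail. The other three of these ends carry a disc (32 mm), a square (28 mm) and a single bar (34 x 10 mm) of the same metal
- bolt: loose steel hex bolt standing on its head on the cover, 44 mm high, 26 mm across; origin at its foot. A bystander, near the +y far corner of the gearbox
- nut: loose steel hex nut lying on the cover, 28 mm across, 16 mm high; origin at its foot. A bystander, near the -y corner on the robot's side
- wax_can: loose steel can, 70 mm in diameter, 75 mm high, a bystander on the bench to the left; origin at its foot
- offcut: loose wooden block 180 x 70 x 45 mm, a bystander on the bench to the right; origin at the centre of its underside
- mug: loose blue ceramic mug, 76 mm in diameter, 90 mm high, a bystander on the bench to the right; origin at its foot
- gouge: loose turning tool with a wooden handle, 240 mm long, lying beyond the gearbox, a bystander; origin near its middle
- wrench: loose steel wrench 200 mm long, lying to the left of the gearbox, a bystander; origin near its middle

How it is judged:
By the outcome, as a careful person would: the job done as asked, in the order asked, and still so for the second after the job is handed in, with the robot touching nothing.
It also fails if it takes over 58 s, if anything falls off the work surface, if the arm or the gripper's body presses on something with over 40 N, if the wrist force passes 120 N, or if a joint passes its speed limit or range.

## Working session

There is one attempt and no reset: what is moved stays moved. The work goes in short steps, Python scripts to look and compute and a shell command to move; the robot and the scene stay as the last step left them, time stands still between calls to the robot, and variables do not carry over. Pictures are saved under pics/ and viewed, and the job is handed in when it is done.

```bash
ls; mkdir -p pics; python3 - <<'E'
from bench import robot
import cv2
o=robot.get_obs(); print(o['time'],o['tool_pos'],o['ee_rot'],o['wrist_force'],o['width'])
for c in ("side","top"):
    s=robot.snapshot(c); cv2.imwrite(f"pics/{c}0.png",s['color'])
    print(c,s['fx'],s['fy'],s['cx'],s['cy'],s['world_from_camera'])
    for n in ["gearbox","gate_center","lever_grip","lever_neck","badge_cross","bolt","nut"]:
        print(n,[(round(d['p'],2),[round(v,3) for v in d['point']]) for d in robot.landmark_of(n,c)[:3]])
E
```

```text
pics
0.0 [0.21685924 0.50485783 0.20431277] [-1.5705716   0.00215703  1.16499779] [0.13794084 0.36483495 0.33802323] 0.09367097372587739
side 465.25743757618363 465.25743757618363 323.7088940531543 234.72505755264075 [[ 0.9882176  -0.11135319  0.10500688  0.46204552]
 [-0.15300417 -0.70096002  0.69659513 -0.8454126 ]
 [-0.00396246 -0.70445406 -0.70973853  0.99370792]
 [ 0.          0.          0.          1.        ]]
gearbox [(0.9, [0.535, 0.055, -0.001])]
gate_center [(0.79, [0.534, 0.058, 0.117]), (0.33, [0.604, 0.017, 0.117])]
lever_grip [(0.6, [0.53, 0.093, 0.115])]
lever_neck [(0.59, [0.53, 0.091, 0.112])]
badge_cross [(0.38, [0.604, 0.018, 0.119])]
bolt [(0.46, [0.578, 0.201, 0.116])]
nut [(0.59, [0.462, -0.086, 0.118])]
top 548.3162414442522 548.3162414442522 313.63192816803604 236.90307357292815 [[-0.02869198 -0.99038051  0.13536329  0.42961998]
 [-0.99952128  0.02999388  0.00758781 -0.00186476]
 [-0.01157489 -0.13508078 -0.99076698  1.39029046]
 [ 0.          0.          0.          1.        ]]
gearbox [(0.89, [0.535, 0.057, -0.002]), (0.47, [0.463, -0.082, 0.117])]
gate_center [(0.7, [0.532, 0.054, 0.119]), (0.5, [0.778, -0.1, -0.0])]
lever_grip [(0.73, [0.45, 0.467, -0.001]), (0.57, [0.524, 0.111, 0.162])]
lever_neck [(0.58, [0.528, 0.091, 0.11])]
badge_cross [(0.55, [0.601, 0.013, 0.118])]
bolt [(0.41, [0.579, 0.201, 0.119])]
nut [(0.59, [0.449, 0.471, -0.002]), (0.49, [0.435, -0.456, 0.001]), (0.43, [0.461, -0.085, 0.117])]
```

View pics/side0.png

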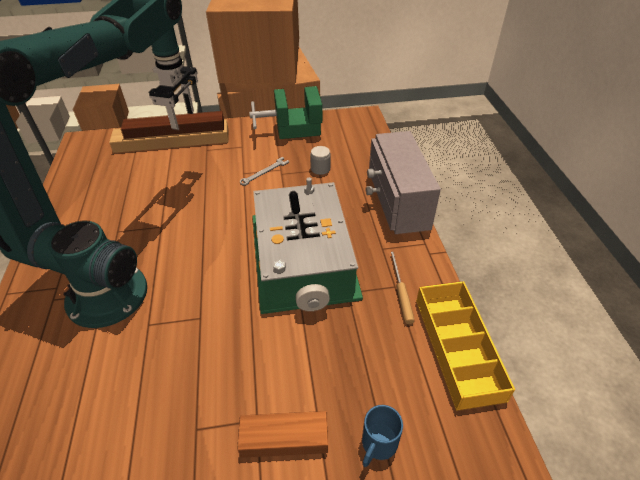

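View pics/top0.png

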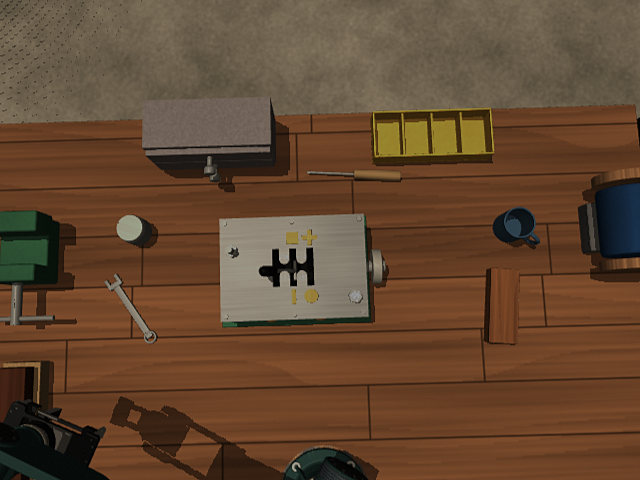

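```bash
python3 - <<'E'
import cv2
a=cv2.imread('pics/side0.png')[120:330,240:480]
b=cv2.imread('pics/top0.png')[120:300,200:400]
cv2.imwrite('pics/sidez.png',cv2.resize(a,None,fx=2.8,fy=2.8,interpolation=cv2.INTER_CUBIC))
cv2.imwrite('pics/topz.png',cv2.resize(b,None,fx=3.3,fy=3.3,interpolation=cv2.INTER_CUBIC))
E
```

```text
(no output)
```

View pics/sidez.png

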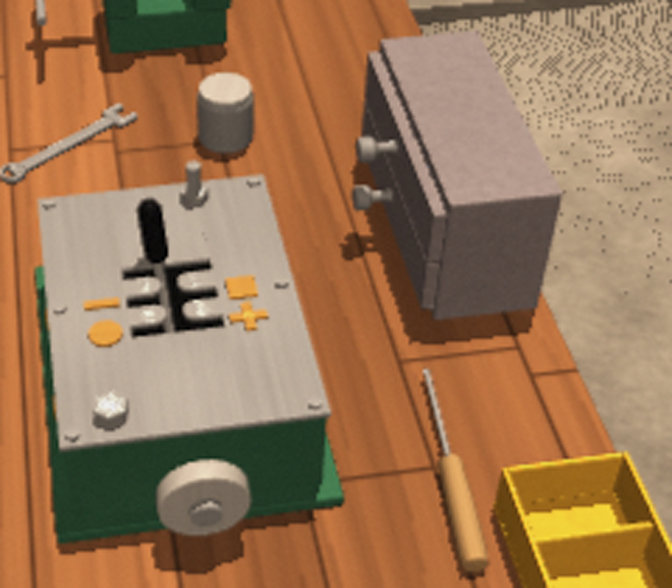

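View pics/topz.png

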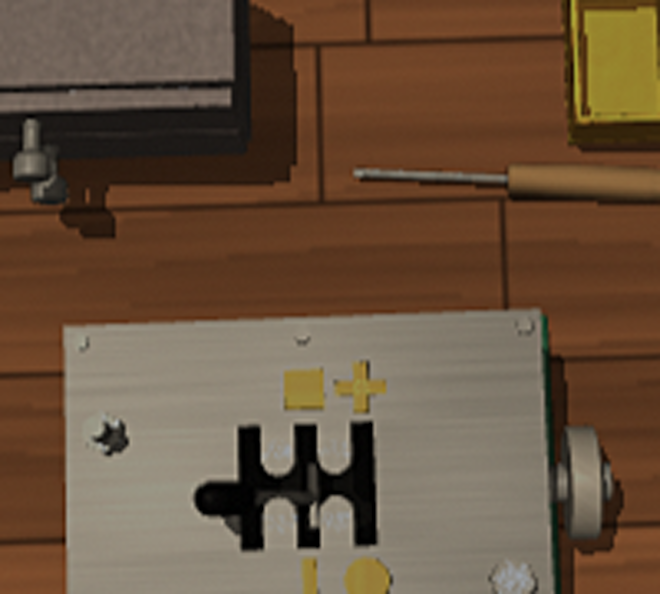

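The top view (lever knob about (264,271) px, cross badge (309,237)) and the side view (cross (329,234)) agree: the cross is at the far end of the -y rail. The lever is on the +y rail, slightly on the robot's side of neutral. Next I'll measure the gearbox pose and the lean precisely.

```bash
cat > h.py <<'E'
import numpy as np, cv2
from bench import robot
def proj(s,P):
    T=np.linalg.inv(s['world_from_camera']); p=np.atleast_2d(P)@T[:3,:3].T+T[:3,3]
    return np.c_[s['fx']*p[:,0]/p[:,2]+s['cx'],s['fy']*p[:,1]/p[:,2]+s['cy']]
def plane(s,uv,z):
    T=np.array(s['world_from_camera']); uv=np.atleast_2d(uv)
    d=np.c_[(uv[:,0]-s['cx'])/s['fx'],(uv[:,1]-s['cy'])/s['fy'],np.ones(len(uv))]@T[:3,:3].T
    return T[:3,3]+d*((z-T[2,3])/d[:,2])[:,None]
def box(g,P):
    c,s=np.cos(g[2]),np.sin(g[2]); P=np.atleast_2d(P).astype(float)
    return np.c_[g[0]+c*P[:,0]-s*P[:,1],g[1]+s*P[:,0]+c*P[:,1],P[:,2]]
def lever(a,f,L):  # a cross, f fore ; small-angle-ish direction
    d=np.array([np.tan(f),np.tan(a),1]); d/=np.linalg.norm(d); return np.array([0,0,.01])+L*d
def gold(s):
    h=cv2.cvtColor(s['color'],cv2.COLOR_BGR2HSV)
    b=s['color'].astype(int); m=((b[...,2]-b[...,0]>90)&(b[...,1]-b[...,0]>45)&(b[...,2]>130)).astype(np.uint8)
    n,l,st,c=cv2.connectedComponentsWithStats(m); return [(c[i],st[i,4]) for i in range(1,n) if 15<st[i,4]<600]
E
python3 - <<'E'
from h import *
import itertools
for c in ("top","side"):
    s=robot.snapshot(c)
    for ce,a in gold(s):
        w=plane(s,ce,.123)[0]
        if abs(w[0]-.535)<.12 and abs(w[1]-.05)<.1: print(c,ce.round(1),a,w.round(4))
E
```

```text
top [307.3 237. ] 46 [0.6031 0.0227 0.123 ]
top [292.  237.3] 101 [0.6034 0.0584 0.123 ]
top [313.6 236.9] 17 [0.6027 0.0078 0.123 ]
top [293.6 295.9] 44 [0.4672 0.0577 0.123 ]
top [310.9 295.5] 126 [0.467 0.018 0.123]
side [325.9 222.1] 80 [0.604  0.0559 0.123 ]
side [275.9 227.9] 38 [0.4683 0.0547 0.123 ]
side [328.2 232.4] 69 [0.604  0.0157 0.123 ]
side [277.3 238.5] 90 [0.4687 0.0144 0.123 ]
```

```bash
python3 - <<'E'
from h import *
from scipy.optimize import least_squares
g=(.5357,.0567,.006)
for c in ("top","side"):
    s=robot.snapshot(c)
    im=cv2.resize(s['color'],None,fx=8,fy=8,interpolation=cv2.INTER_CUBIC)
    sc=lambda p:((p+.5)*8-.5)
    c0=proj(s,box(g,[[0,.04,.14]]))[0]
    for f,col in((-.06,(0,0,255)),(0,(0,255,0))):
        ps=sc(proj(s,box(g,[lever(.355,f,L) for L in (.125,.160,.192)]))).astype(int)
        for p in ps: cv2.circle(im,tuple(map(int,p)),3,col,-1)
    for q in [(-.044,.04,.12),(.044,.04,.12),(-.044,-.04,.12),(.044,-.04,.12),(.12,.17,.12),(-.12,.17,.12),(.12,-.17,.12),(0,0,.12)]:
        p=sc(proj(s,box(g,[q]))[0]).astype(int); cv2.circle(im,tuple(map(int,p)),3,(255,255,0),-1)
    u,v=(sc(c0)).astype(int); cv2.imwrite(f'pics/fit_{c}.png',im[v-280:v+280,u-300:u+400])
E
```

```text
(no output)
```

View pics/fit_top.png

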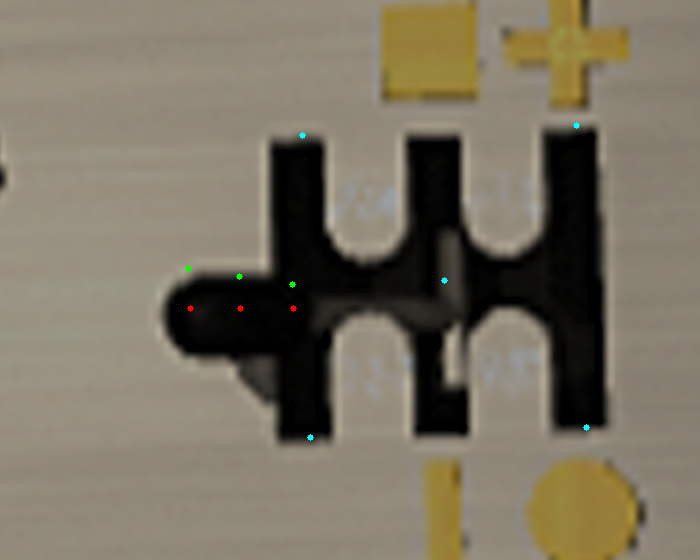

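View pics/fit_side.png

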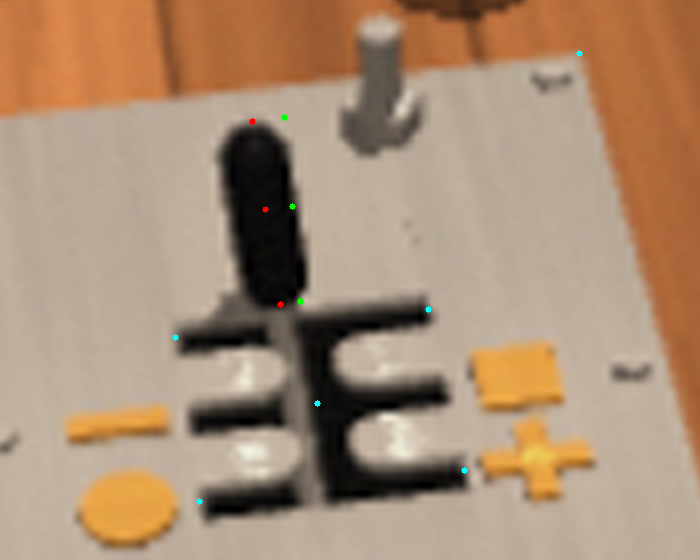

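Both views put the lever at fore ≈ -0.07 on the +y rail. The gearbox is at about (0.536, 0.057) with yaw ≈ 0. I'll shut the fingers and move to the near side of the lever.

```bash
python3 -m creep '[[-33,0,-50,0,-6,0,255],[-67,0,-100,0,-12,0,255],[-100,0,-149,0,-18,0,255],[-133,0,-199,0,-23.6,0,255],[-167,0,-249,0,-23.6,0,255]]'
```

```text
time: 1.62
tool_pos: [0.3808, 0.252, 0.2058]
ee_rot: [-1.572, -0.001, 1.578]
wrist_force: [0.2, -0.1, 0.3]
width: 0.0477
```

```bash
python3 -m creep '[[-46,0,-30,0,0,0,255],[-92,0,-60,0,0,0,255],[-139,0,-91,0,0,0,255],[-139,0,-91,0,0,0,255],[-139,0,-91,0,0,0,255]]'
```

```text
time: 2.25
tool_pos: [0.4715, 0.1155, 0.2054]
ee_rot: [-1.57, -0.001, 1.576]
wrist_force: [-0.7, -0.7, -0.1]
width: 0.0005
```

```bash
python3 -m creep '[[-2,27,0,0,0,0,255],[-2,55,0,0,0,0,255],[-2,55,-8,0,0,0,255],[-2,55,-16,0,0,0,255],[-2,55,-20,0,0,0,255]]'
python3 - <<'E'
from h import *
o=robot.get_obs();print(o['tool_pos'],o['wrist_force'])
s=robot.snapshot('side');cv2.imwrite('pics/s1.png',cv2.resize(s['color'][140:290,220:420],None,fx=4,fy=4,interpolation=cv2.INTER_CUBIC))
E
```

```text
time: 2.88
tool_pos: [0.4933, 0.1139, 0.1522]
ee_rot: [-1.574, -0.0, 1.578]
wrist_force: [-0.1, 0.1, 1.0]
width: 0.0004
[0.49330909 0.11389103 0.15215835] [-0.13783133  0.0716109   1.03135277]
```

View pics/s1.png

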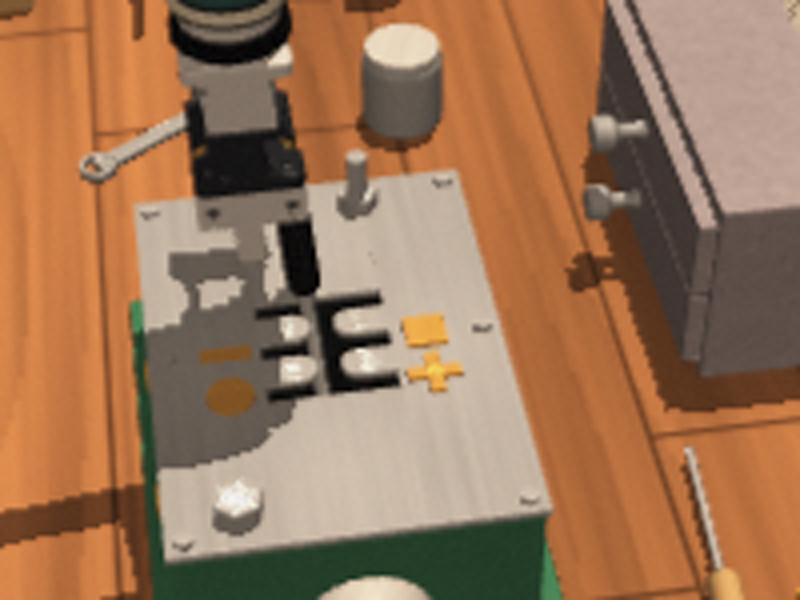

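```bash
python3 - <<'E'
from h import *
s=robot.snapshot('side');
for y in(.075,.101,.114):
  for z in (.152,.19,.2,.21,.22,.23,.25): print(y,z,((proj(s,[[.4933,y,z]])[0]-[220,140])*4).round(0))
w=robot.snapshot('wrist'); cv2.imwrite('pics/w1.png',w['color']); print(w['mount'])
E
```

```text
0.075 0.152 [255. 295.]
0.075 0.19 [251. 253.]
0.075 0.2 [250. 241.]
0.075 0.21 [249. 229.]
0.075 0.22 [248. 217.]
0.075 0.23 [247. 205.]
0.075 0.25 [245. 181.]
0.101 0.152 [251. 270.]
0.101 0.19 [248. 227.]
0.101 0.2 [247. 215.]
0.101 0.21 [246. 204.]
0.101 0.22 [245. 192.]
0.101 0.23 [244. 180.]
0.101 0.25 [241. 155.]
0.114 0.152 [250. 257.]
0.114 0.19 [246. 214.]
0.114 0.2 [245. 203.]
0.114 0.21 [244. 191.]
0.114 0.22 [243. 179.]
0.114 0.23 [242. 167.]
0.114 0.25 [240. 143.]
[[ 9.99999472e-01 -2.21156166e-05  1.02769563e-03  2.66867535e-04]
 [-1.00367778e-03 -2.36911821e-01  9.71530639e-01 -1.78423411e-01]
 [ 2.21987245e-04 -9.71531157e-01 -2.36911718e-01  6.94057971e-02]
 [ 0.00000000e+00  0.00000000e+00  0.00000000e+00  1.00000000e+00]]
```

View pics/w1.png

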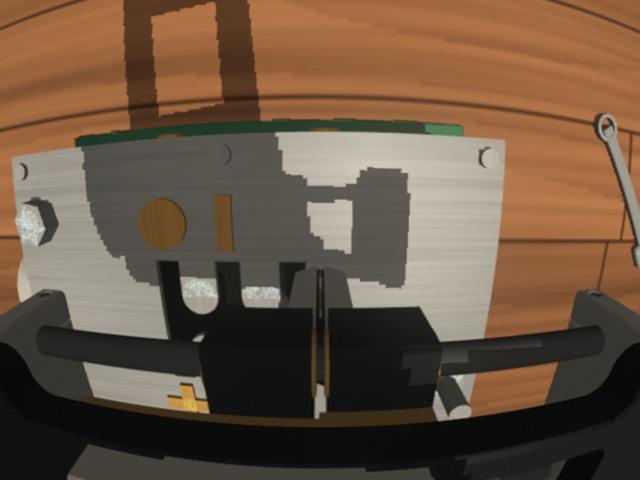

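The finger hangs clear of the lever, its tip 32 mm above the cover and the gripper body well above the lever top. I'll push it to neutral.

```bash
python3 -m creep '[[0,0,-6,0,0,0,255],[0,0,-12,0,0,0,255],[0,0,-16,0,0,0,255],[0,0,-18,0,0,0,255],[0,0,-18,0,0,0,255]]'
python3 - <<'E'
from h import *
o=robot.get_obs();print(o['tool_pos'],o['wrist_force'])
for c,r in (('side',(140,290,220,420)),('top',(190,310,240,400))):
  s=robot.snapshot(c);cv2.imwrite(f'pics/{c}2.png',cv2.resize(s['color'][r[0]:r[1],r[2]:r[3]],None,fx=4,fy=4,interpolation=cv2.INTER_CUBIC))
E
```

```text
time: 3.65
tool_pos: [0.5099, 0.1134, 0.1505]
ee_rot: [-1.571, -0.0, 1.577]
wrist_force: [-1.7, -0.4, 1.5]
width: 0.0004
[0.50987552 0.11341149 0.15045325] [-1.65346904 -0.43768195  1.53405543]
```

View pics/side2.png

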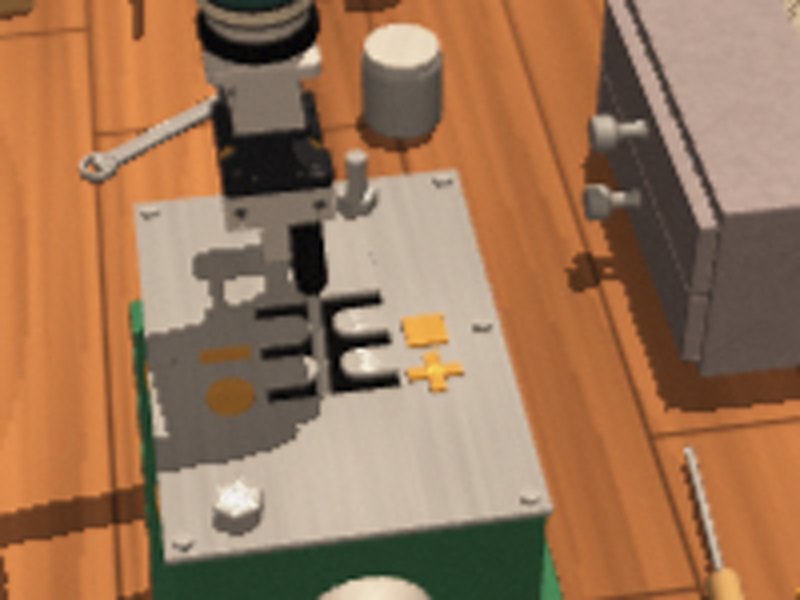

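View pics/top2.png

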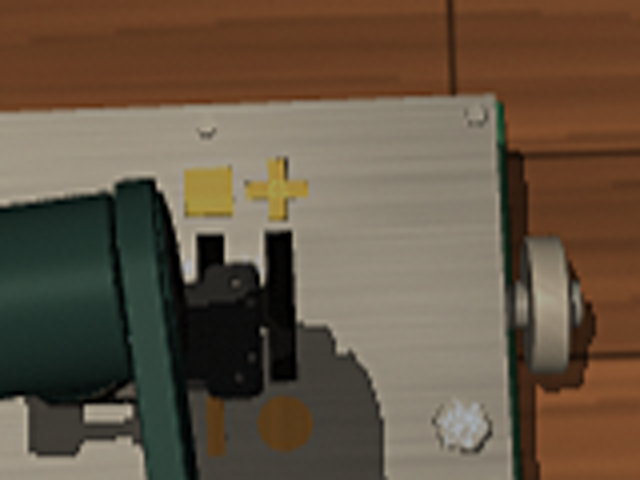

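```bash
python3 -m creep '[[0,0,-2,0,0,0,255],[0,0,-4,0,0,0,255],[0,0,-5.5,0,0,0,255],[0,0,-5.5,0,0,0,255]]'
python3 - <<'E'
from h import *
g=(.5357,.0567,.006)
s=robot.snapshot('side')
im=cv2.resize(s['color'],None,fx=8,fy=8,interpolation=cv2.INTER_CUBIC)
sc=lambda p:((p+.5)*8-.5)
for f,col in((-.035,(0,0,255)),(0,(0,255,0))):
    for L in (.125,.14,.160,.192):
        p=sc(proj(s,box(g,[lever(.355,f,L)])))[0].astype(int); cv2.circle(im,tuple(map(int,p)),3,col,-1)
u,v=sc(proj(s,box(g,[[0,.04,.14]]))[0]).astype(int); cv2.imwrite('pics/s3.png',im[v-280:v+280,u-300:u+400])
E
```

```text
time: 4.25
tool_pos: [0.5154, 0.1134, 0.1504]
ee_rot: [-1.571, -0.0, 1.577]
wrist_force: [-3.0, -0.0, 1.2]
width: 0.0003
```

View pics/s3.png

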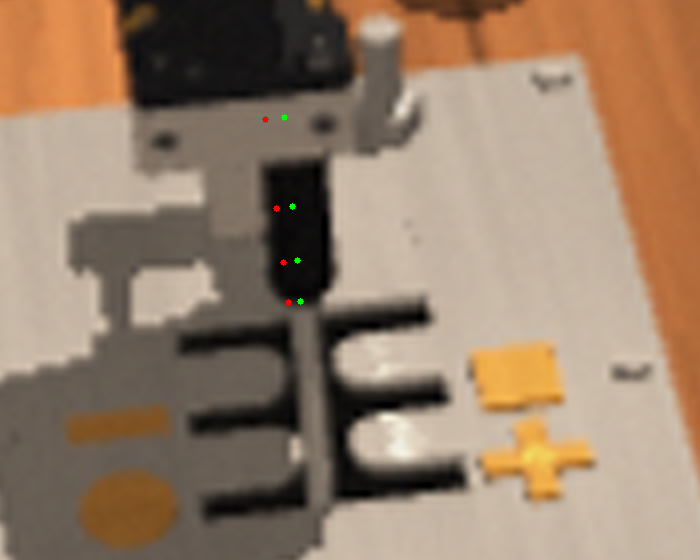

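The lever sits at fore ≈ 0 (axis on the green model points). Next I'll go round to its +y side.

```bash
python3 -m creep '[[0,0,20,0,0,0,255],[25,0,20,0,0,0,255],[52,0,20,0,0,0,255],[52,0,0,0,0,0,255],[52,0,-20,0,0,0,255]]' && python3 -m creep '[[0,0,0,0,0,0,255],[-5,0,0,0,0,0,255],[-10,0,0,0,0,0,255],[-10,0,0,0,0,0,255]]'
```

```text
time: 4.92
tool_pos: [0.536, 0.166, 0.1504]
ee_rot: [-1.573, 0.0, 1.578]
wrist_force: [-0.1, 0.6, 0.3]
width: 0.0003
time: 5.42
tool_pos: [0.5348, 0.155, 0.1507]
ee_rot: [-1.571, -0.0, 1.576]
wrist_force: [-0.4, 0.5, -0.1]
width: 0.0002
```

```bash
python3 -m creep '[[-6,0,0,0,0,0,255],[-12,0,0,0,0,0,255],[-18,0,0,0,0,0,255],[-24,0,0,0,0,0,255],[-30,0,0,0,0,0,255]]' && python3 -m creep '[[-6,0,0,0,0,0,255],[-12,0,0,0,0,0,255],[-18,0,0,0,0,0,255],[-24,0,0,0,0,0,255],[-30,0,0,0,0,0,255]]'
```

```text
time: 6.05
tool_pos: [0.5357, 0.1257, 0.1513]
ee_rot: [-1.573, -0.001, 1.577]
wrist_force: [0.6, 4.2, 3.6]
width: 0.0002
time: 6.68
tool_pos: [0.5353, 0.095, 0.1503]
ee_rot: [-1.57, 0.0, 1.577]
wrist_force: [-0.5, 3.4, 2.5]
width: 0.0006
```

```bash
python3 -m creep '[[-6,0,0,0,0,0,255],[-12,0,0,0,0,0,255],[-18,0,0,0,0,0,255],[-24,0,0,0,0,0,255],[-30,0,0,0,0,0,255]]' && python3 -m creep '[[-6,0,0,0,0,0,255],[-12,0,0,0,0,0,255],[-17,0,0,0,0,0,255],[-22,0,0,0,0,0,255],[-25,0,0,0,0,0,255]]'
python3 - <<'E'
from h import *
o=robot.get_obs();print(o['tool_pos'],o['wrist_force'])
for c,r in (('side',(140,290,220,420)),('top',(190,310,240,400))):
  s=robot.snapshot(c);cv2.imwrite(f'pics/{c}4.png',cv2.resize(s['color'][r[0]:r[1],r[2]:r[3]],None,fx=4,fy=4,interpolation=cv2.INTER_CUBIC))
E
```

```text
time: 7.3
tool_pos: [0.5356, 0.0652, 0.1506]
ee_rot: [-1.571, -0.0, 1.577]
wrist_force: [0.8, 2.9, 2.3]
width: 0.0004
time: 7.92
tool_pos: [0.5355, 0.0401, 0.15]
ee_rot: [-1.57, 0.0, 1.577]
wrist_force: [-0.3, 2.3, -0.3]
width: 0.0004
[0.53545208 0.040098   0.15004782] [-0.3484049   2.26160607 -0.2746486 ]
```

View pics/side4.png

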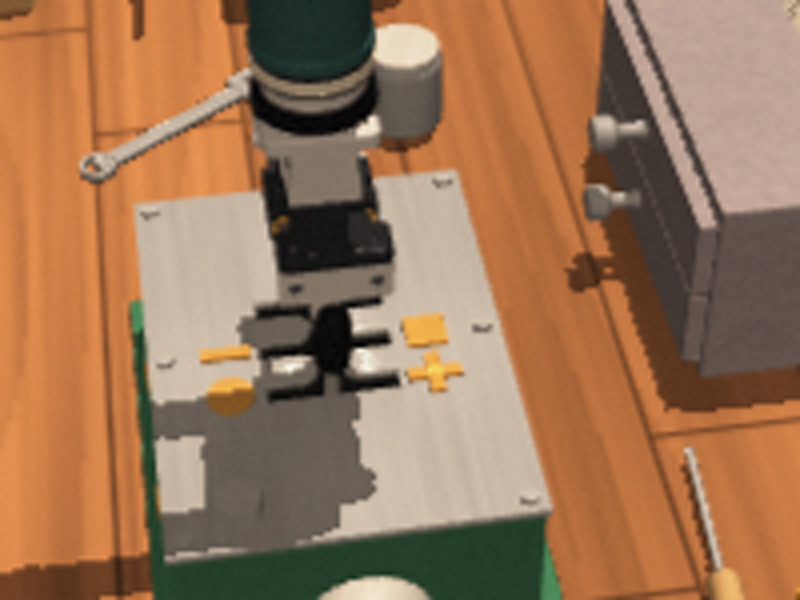

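View pics/top4.png

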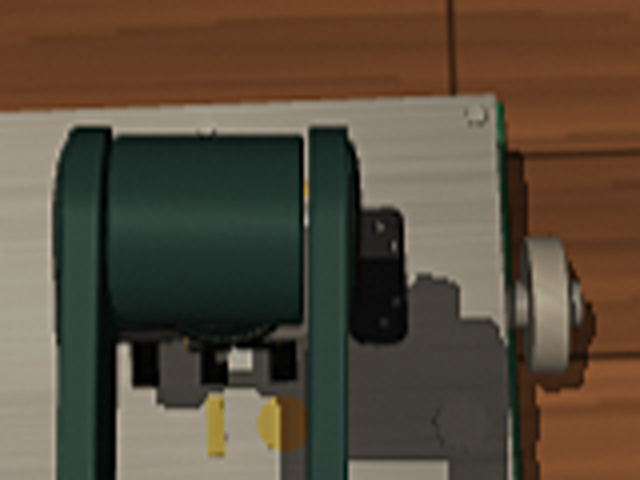

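```bash
python3 -m creep '[[-3,0,0,0,0,0,255],[-5,0,0,0,0,0,255],[-5,0,0,0,0,0,255]]'; python3 -m creep '[[-1.5,0,0,0,0,0,255],[-3,0,0,0,0,0,255],[-3,0,0,0,0,0,255]]'
```

```text
time: 8.4
tool_pos: [0.5359, 0.0353, 0.1506]
ee_rot: [-1.571, 0.0, 1.577]
wrist_force: [0.3, 2.1, -0.4]
width: 0.0001
time: 8.78
tool_pos: [0.5359, 0.0324, 0.1505]
ee_rot: [-1.571, 0.0, 1.577]
wrist_force: [-0.5, 2.2, 0.3]
width: 0.0003
```

```bash
python3 -m creep '[[-1,0,0,0,0,0,255],[-1.5,0,0,0,0,0,255],[-1.5,0,0,0,0,0,255]]'; python3 - <<'E'
from h import *
g=(.5357,.0567,.006)
s=robot.snapshot('side')
im=cv2.resize(s['color'],None,fx=8,fy=8,interpolation=cv2.INTER_CUBIC)
sc=lambda p:((p+.5)*8-.5)
for a,col in((-.3,(0,0,255)),(-.355,(0,255,0))):
    for L in (.11,.125,.14,.160,.192):
        p=sc(proj(s,box(g,[lever(a,0,L)])))[0].astype(int); cv2.circle(im,tuple(map(int,p)),3,col,-1)
u,v=sc(proj(s,box(g,[[0,-.02,.14]]))[0]).astype(int); cv2.imwrite('pics/s5.png',im[v-280:v+280,u-300:u+400])
E
```

```text
time: 9.15
tool_pos: [0.5359, 0.031, 0.1505]
ee_rot: [-1.571, 0.0, 1.577]
wrist_force: [0.2, 1.0, -0.7]
width: 0.0004
```

View pics/s5.png

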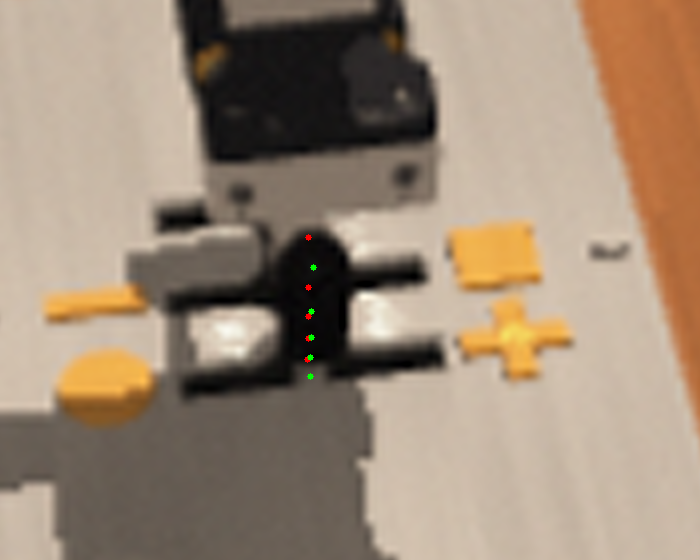

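Model overlay puts the cross lean at about -0.33. A few more millimetres, watching the force.

```bash
python3 -m creep '[[-1,0,0,0,0,0,255],[-2,0,0,0,0,0,255],[-2,0,0,0,0,0,255]]'; python3 -m creep '[[-1,0,0,0,0,0,255],[-1,0,0,0,0,0,255]]';python3 -m creep '[[-1,0,0,0,0,0,255],[-1,0,0,0,0,0,255]]'
```

```text
time: 9.57
tool_pos: [0.5358, 0.029, 0.1505]
ee_rot: [-1.571, 0.0, 1.577]
wrist_force: [0.8, 1.7, -0.5]
width: 0.0008
time: 9.82
tool_pos: [0.5359, 0.028, 0.1505]
ee_rot: [-1.571, 0.0, 1.577]
wrist_force: [0.1, 1.4, -0.1]
width: 0.0003
time: 10.07
tool_pos: [0.5359, 0.0269, 0.1505]
ee_rot: [-1.571, 0.0, 1.577]
wrist_force: [0.1, 1.8, -0.5]
width: 0.0003
```

```bash
python3 -m creep '[[-1,0,0,0,0,0,255],[-1,0,0,0,0,0,255]]'; python3 - <<'E'
from h import *
g=(.5357,.0567,.006)
s=robot.snapshot('side')
im=cv2.resize(s['color'],None,fx=8,fy=8,interpolation=cv2.INTER_CUBIC)
sc=lambda p:((p+.5)*8-.5)
for a,col in((-.3,(0,0,255)),(-.355,(0,255,0))):
    for L in (.11,.125,.14,.160,.18):
        p=sc(proj(s,box(g,[lever(a,0,L)])))[0].astype(int); cv2.circle(im,tuple(map(int,p)),39 if L==.18 else 3,col,1)
u,v=sc(proj(s,box(g,[[0,-.02,.14]]))[0]).astype(int); cv2.imwrite('pics/s6.png',im[v-280:v+280,u-300:u+400])
E
```

```text
time: 10.32
tool_pos: [0.5359, 0.0259, 0.1505]
ee_rot: [-1.571, 0.0, 1.577]
wrist_force: [-0.9, 2.2, -0.5]
width: 0.001
```

View pics/s6.png

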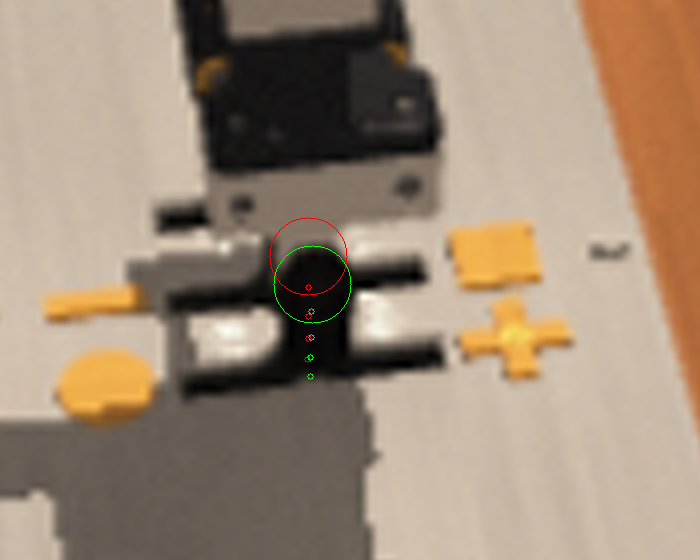

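The lever now matches the -0.355 model (-y rail, force only 2 N). Next I'll go round to its near side.

```bash
python3 -m creep '[[12,0,0,0,0,0,255],[12,0,19,0,0,0,255],[12,0,38,0,0,0,255],[-6,0,38,0,0,0,255],[-23,0,38,0,0,0,255]]';python3 -m creep '[[0,0,-6,0,0,0,255],[0,0,-12,0,0,0,255],[0,0,-18,0,0,0,255],[0,0,-24,0,0,0,255],[0,0,-30,0,0,0,255]]'
```

```text
time: 11.0
tool_pos: [0.4985, 0.0017, 0.1508]
ee_rot: [-1.572, 0.001, 1.577]
wrist_force: [0.2, 1.5, 0.0]
width: 0.0006
time: 11.62
tool_pos: [0.528, 0.0031, 0.1506]
ee_rot: [-1.57, 0.0, 1.577]
wrist_force: [-2.6, -0.6, 2.6]
width: 0.0006
```

```bash
python3 -m creep '[[0,0,-5,0,0,0,255],[0,0,-10,0,0,0,255],[0,0,-15,0,0,0,255],[0,0,-20,0,0,0,255],[0,0,-24,0,0,0,255]]'; python3 -m creep '[[0,0,-2,0,0,0,255],[0,0,-4,0,0,0,255],[0,0,-4,0,0,0,255]]'; python3 - <<'E'
from h import *
g=(.5357,.0567,.006)
s=robot.snapshot('side')
im=cv2.resize(s['color'],None,fx=8,fy=8,interpolation=cv2.INTER_CUBIC)
sc=lambda p:((p+.5)*8-.5)
for f,col in((.25,(0,0,255)),(.315,(0,255,0))):
    for L in (.11,.125,.14,.160,.18):
        p=sc(proj(s,box(g,[lever(-.355,f,L)])))[0].astype(int); cv2.circle(im,tuple(map(int,p)),39 if L==.18 else 3,col,1)
u,v=sc(proj(s,box(g,[[0,-.02,.14]]))[0]).astype(int); cv2.imwrite('pics/s7.png',im[v-280:v+280,u-300:u+400])
E
```

```text
time: 12.25
tool_pos: [0.552, 0.0034, 0.1498]
ee_rot: [-1.57, -0.001, 1.577]
wrist_force: [-2.2, 0.2, -1.0]
width: 0.0005
time: 12.62
tool_pos: [0.5563, 0.0031, 0.1506]
ee_rot: [-1.572, 0.0, 1.577]
wrist_force: [-2.1, -0.2, -0.4]
width: 0.0007
```

View pics/s7.png

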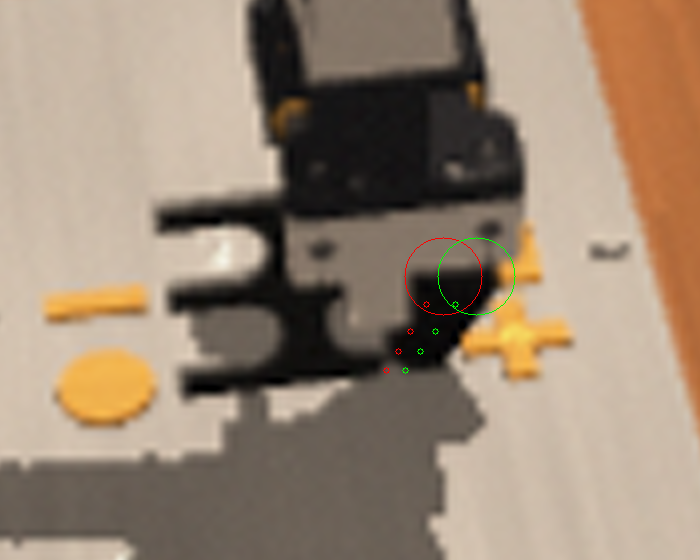

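```bash
for i in 1; do :; done; python3 -m creep '[[0,0,-1,0,0,0,255],[0,0,-2,0,0,0,255],[0,0,-2,0,0,0,255]]'; python3 -m creep '[[0,0,-1,0,0,0,255],[0,0,-1,0,0,0,255]]'; python3 -m creep '[[0,0,-1,0,0,0,255],[0,0,-1,0,0,0,255]]'
```

```text
time: 13.05
tool_pos: [0.5581, 0.0032, 0.1505]
ee_rot: [-1.571, -0.0, 1.577]
wrist_force: [-1.6, 0.5, -0.2]
width: 0.0003
time: 13.3
tool_pos: [0.5591, 0.0032, 0.1505]
ee_rot: [-1.571, -0.0, 1.577]
wrist_force: [-1.0, 0.2, 0.1]
width: 0.0005
time: 13.55
tool_pos: [0.5601, 0.0032, 0.1505]
ee_rot: [-1.571, -0.0, 1.577]
wrist_force: [-2.9, -0.6, -0.3]
width: 0.0002
```

```bash
python3 -m creep '[[0,0,-1,0,0,0,255],[0,0,-1,0,0,0,255]]'; python3 -m creep '[[0,0,-1,0,0,0,255],[0,0,-1,0,0,0,255]]'
```

```text
time: 13.8
tool_pos: [0.5611, 0.0032, 0.1505]
ee_rot: [-1.571, -0.0, 1.577]
wrist_force: [-2.5, -0.1, -0.4]
width: 0.0006
time: 14.05
tool_pos: [0.5621, 0.0032, 0.1505]
ee_rot: [-1.571, -0.0, 1.577]
wrist_force: [-1.4, -0.2, -0.2]
width: 0.0003
```

```bash
python3 -m creep '[[0,0,-0.8,0,0,0,255],[0,0,-0.8,0,0,0,255]]'; python3 -m creep '[[0,0,-0.8,0,0,0,255],[0,0,-0.8,0,0,0,255]]'; python3 - <<'E'
from h import *
g=(.5357,.0567,.006)
s=robot.snapshot('side')
im=cv2.resize(s['color'],None,fx=8,fy=8,interpolation=cv2.INTER_CUBIC)
sc=lambda p:((p+.5)*8-.5)
for f,col in((.315,(0,255,0)),):
    for L in (.11,.125,.14,.160,.18):
        p=sc(proj(s,box(g,[lever(-.355,f,L)])))[0].astype(int); cv2.circle(im,tuple(map(int,p)),39 if L==.18 else 3,col,1)
u,v=sc(proj(s,box(g,[[0,-.02,.14]]))[0]).astype(int); cv2.imwrite('pics/s8.png',im[v-280:v+280,u-300:u+400])
E
```

```text
time: 14.3
tool_pos: [0.5629, 0.0032, 0.1505]
ee_rot: [-1.571, -0.0, 1.577]
wrist_force: [-0.2, 0.1, -0.7]
width: 0.0007
time: 14.55
tool_pos: [0.5637, 0.0032, 0.1505]
ee_rot: [-1.571, -0.0, 1.577]
wrist_force: [-2.3, 0.0, -0.4]
width: 0.001
```

View pics/s8.png

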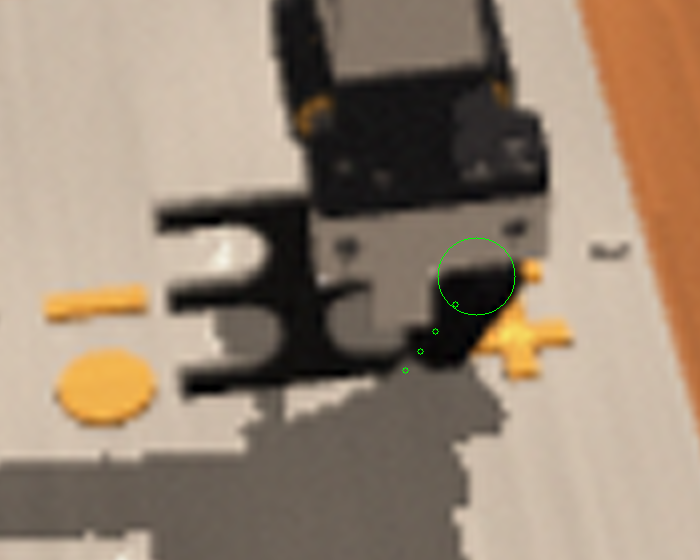

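No stop felt yet, so I'll continue in small steps until the force rises.

```bash
python3 -m creep '[[0,0,-0.8,0,0,0,255],[0,0,-0.8,0,0,0,255]]'; python3 -m creep '[[0,0,-0.8,0,0,0,255],[0,0,-0.8,0,0,0,255]]'
```

```text
time: 14.85
tool_pos: [0.5643, 0.0033, 0.1504]
ee_rot: [-1.57, -0.0, 1.577]
wrist_force: [-1.8, 0.8, -0.5]
width: 0.0005
time: 15.1
tool_pos: [0.5648, 0.0033, 0.1503]
ee_rot: [-1.57, -0.0, 1.577]
wrist_force: [-3.1, 0.3, -0.5]
width: 0.0007
```

```bash
python3 -m creep '[[0,0,-0.8,0,0,0,255],[0,0,-0.8,0,0,0,255]]'; python3 - <<'E'
from h import *
o=robot.get_obs();print(o['tool_pos'],o['wrist_force'],o['joint_torque'])
E
```

```text
time: 15.35
tool_pos: [0.5652, 0.0033, 0.1502]
ee_rot: [-1.569, -0.0, 1.577]
wrist_force: [-5.5, -0.2, -1.0]
width: 0.0004
[0.56518669 0.00328352 0.15017479] [-5.48338075 -0.15017024 -0.9964049 ] [-1.23924189e-01 -3.57969761e+01 -3.21239948e+01  9.29654273e-02
 -1.71757545e+00  1.71265664e-02]
```

```bash
python3 -m creep '[[0,0,-0.8,0,0,0,255],[0,0,-0.8,0,0,0,255]]'
```

```text
time: 15.6
tool_pos: [0.5655, 0.0033, 0.1501]
ee_rot: [-1.567, -0.0, 1.577]
wrist_force: [-5.8, -0.6, 0.9]
width: 0.0007
```

The stop is reached: the arm no longer follows and there is 6 N of steady force. I'll back off, lift and check.

```bash
python3 -m creep '[[0,0,15,0,0,0,255],[0,0,40,0,0,0,255],[0,-40,60,0,0,0,255],[0,-90,80,0,0,0,255],[0,-110,130,0,0,0,255]]'; python3 -m creep '[[0,0,60,0,0,0,255],[60,0,100,0,0,0,255],[120,0,110,0,0,0,255],[180,0,110,0,0,0,255],[180,0,110,0,0,0,255]]'
python3 - <<'E'
from h import *
g=(.5357,.0567,.006)
for c in ('side','top'):
  s=robot.snapshot(c); cv2.imwrite(f'pics/{c}9f.png',s['color'])
  im=cv2.resize(s['color'],None,fx=8,fy=8,interpolation=cv2.INTER_CUBIC)
  sc=lambda p:((p+.5)*8-.5)
  for f,col in((.28,(0,0,255)),(.315,(0,255,0)),):
    for L in (.125,.14,.160,.18):
        p=sc(proj(s,box(g,[lever(-.355,f,L)])))[0].astype(int); cv2.circle(im,tuple(map(int,p)),39 if L==.18 else 3,col,1)
  u,v=sc(proj(s,box(g,[[0,-.02,.14]]))[0]).astype(int); cv2.imwrite(f'pics/{c}9.png',im[v-280:v+280,u-300:u+400])
  for n in ('lever_grip','lever_neck','bolt','nut','wrench','wax_can'): print(c,n,[(round(d['p'],2),[round(v,3) for v in d['point']]) for d in robot.landmark_of(n,c)[:2]])
print(box(g,[lever(-.355,.315,.16),lever(-.355,.315,.11)]))
E
```

```text
time: 16.23
tool_pos: [0.4384, 0.0021, 0.2645]
ee_rot: [-1.58, 0.001, 1.577]
wrist_force: [0.6, 0.3, 0.5]
width: 0.0005
time: 16.85
tool_pos: [0.325, 0.1853, 0.2612]
ee_rot: [-1.575, -0.002, 1.586]
wrist_force: [0.3, -0.2, -0.7]
width: 0.0006
side lever_grip [(0.51, [0.585, 0.003, 0.148])]
side lever_neck [(0.57, [0.576, 0.024, 0.111])]
side bolt [(0.44, [0.574, 0.202, 0.118])]
side nut [(0.56, [0.464, -0.085, 0.119])]
side wrench [(0.48, [0.453, 0.467, 0.002])]
side wax_can [(0.74, [0.648, 0.454, -0.0])]
top lever_grip [(0.6, [0.585, 0.007, 0.154])]
top lever_neck [(0.75, [0.572, 0.02, 0.107]), (0.36, [0.589, 0.008, 0.153])]
top bolt [(0.59, [0.581, 0.198, 0.116])]
top nut [(0.7, [0.461, -0.086, 0.117]), (0.42, [0.433, -0.453, 0.003])]
top wrench [(0.79, [0.453, 0.47, -0.002])]
top wax_can [(0.88, [0.647, 0.458, 0.003])]
[[0.58276989 0.00379413 0.15347611]
 [0.56806055 0.02032722 0.10863983]]
```

View pics/side9.png

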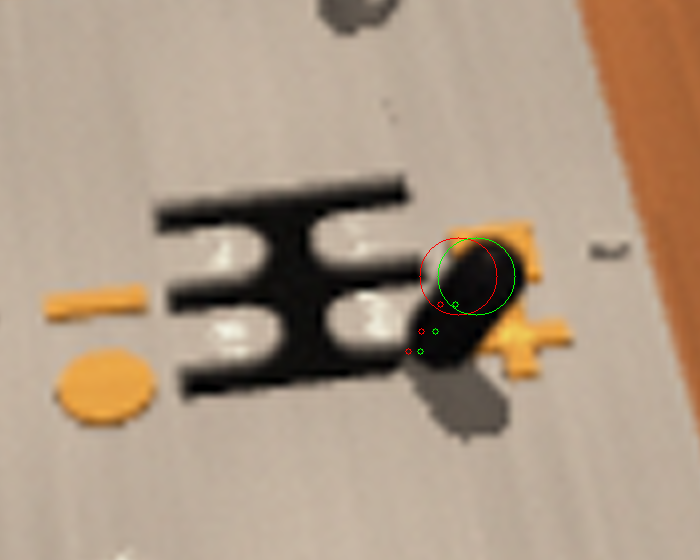

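View pics/top9.png

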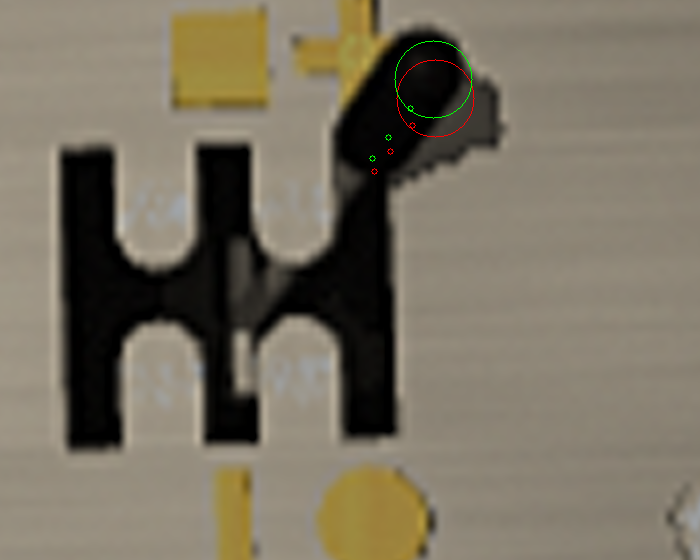

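View pics/side9f.png

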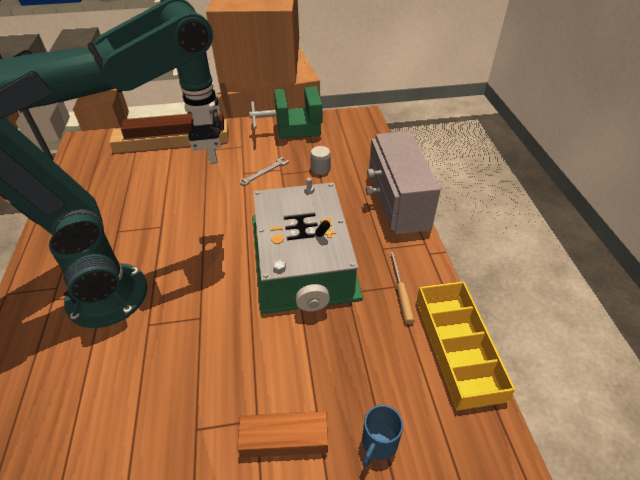

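In both views the lever lies at or just past the modelled home pose in the cross's slot. In the full side view the bolt (309,186), nut (279,267), can and wrench are where they were. Handing in.

```bash
python3 -c "
from bench import robot
print(robot.close_job())"
```

```text
the job is handed in; nothing more can be done
None
```

The lever is in the slot marked with the cross, at the far end of the -y rail. With shut fingers I pushed it from fore ≈ -0.07 to neutral, along the channel to the -y rail, and then forward to the stop. I never gripped it, and the last measured push against the stop was about 6 N.

**Lever position:** after I backed the arm off, both cameras showed the lever at the modelled home pose (0.315 fore, -0.355 cross) or a few mm past it. The networks put the grip within about 4 mm of that pose. They put the neck up to 8 mm further forward than modelled, so the neck reading disagreed slightly.

**Other objects:** the bolt and nut came out within about 5 mm of their starting readings. The can and wrench look unmoved in the pictures. The mug, offcut and gouge were nowhere near the arm's path.

I handed the job in at about 17 s with the arm clear of everything.

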